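# Close up the drive bay of a small desktop computer and hold its cover down

### The arm

A 6-joint arm with a two-finger parallel gripper is mounted at the origin on the work surface. World frame = base frame: x ahead of the robot, y to its left, z up, the work surface at z = 0. Lengths are in m, angles in degrees, forces in N, time in s.
With the tool pointing down it reaches from about 0.325 to 0.85 m from the base axis. Payload 15.5 kg.
Tool frame: the origin (TCP) lies at the very end of the fingers, on their centre line; the grasp point (between the pads) lies arm.grip_depth behind it (arm.grip_depth is the distance from the TCP to the grasp point, in m); z points along the fingers, y is the line along which they close (so a half turn about z gives the same grasp; the last joint's range is limited). The gripper opens to 91 mm and grips with 3 to 60 N. Pads are 32 mm wide; open, the fingers measure 118 mm over their backs; the gripper's body (76 mm by 178 mm) begins 60 mm behind the grasp point.
Start: joints at [-5.472, 28.281, 77.091, -0, 74.628, -5.472], TCP at [0.625, 0, 0.214] pointing down, gripper open.
Joint ranges: [-166.48, 166.48], [-47.26, 123.95], [12.59, 153.08], [-70.14, 250.14], [6.76, 159.57], [-176.63, 176.63]. Speed limits (degrees/s): [108.29, 108.29, 147.25, 172.46, 172.46, 172.46].

### API

Orientations are given as a 3x3 rotation matrix whose columns are the frame's x, y, z axes.
In Python, from rig import arm gives the robot as it stands. Calls block until the motion is done:
- arm.move_to(position, orientation): joint-space move of the TCP to a pose.
- arm.move_l(position, orientation=None, feed=0.15): straight line of the TCP; orientation=None keeps the orientation; feed is the mean speed in m/s.
- arm.move_joints(angles): joint-space move.
- arm.grip(opening): finger opening in m; the grip force is fixed at half the most; returns when the fingers have stopped.
- arm.sleep(seconds).
- arm.solve_ik(position, orientation): joint angles nearest the present ones, or None.
- arm.snapshot(name): name is "scene" or "side" or "wrist"; returns the picture (480x640x3 uint8, red, green, blue); there is no depth.
- arm.get_calibration(name): a dict with "intrinsics" (3x3 intrinsics, pixels), "cam_to_world" (4x4, takes a point from camera to world coordinates). Camera axes: x right, y down, z forward; pixel columns grow to the right and rows downward; lengths in m; the calibration is good to about 2 mm. A picture is of the moment at which its call begins: read the wrist's pose just before it. get_calibration takes no time and is no camera call; for the wrist camera it gives the pose at the moment of the call.
A pose or a line that the arm cannot do raises arm.Unreachable and nothing moves.
- arm.sign_off(): hands the job in; it is judged then, once.
Readings, each from a call of its own:
- arm.current_t(): time.
- arm.current_joint_positions(): joint angles.
- arm.current_dq(): joint speeds.
- arm.current_tau(): joint torques, N m.
- arm.current_ee_pos(): TCP position.
- arm.current_tool_rot(): TCP orientation.
- arm.current_force(): force on the tool from outside, world axes, zero at the start.
- arm.current_torque(): the same for the moment, N m.
- arm.current_width(): finger opening in m.
- arm.current_grasp_force(): force on a finger pad.
Only numpy, scipy, OpenCV 4.12 (cv2) and the standard library are available. Lean on these libraries where they do the work, as an engineer would, in place of code of your own. Each camera call takes 0.05 s, during which the arm holds its last target. There are 200 camera calls.

### The job

The drive bay of the small computer lying on the desk has to be closed up: slide its flat metal cover fully home over the bay, and only then turn the quarter-turn wing fastener clockwise until the slot along its head lines up with the two index marks on the cover. Then, with the stud able to drop through the frame, press the cover down flush onto the frame against its springs and finish while still holding it pressed there with the fingers, so that the corner screws can be put in; do not let go. Leave the cup, the jug and the screwdriver where they are.

Things in the scene. Friction and masses are not known exactly. Their poses are not given: they have to be found in the camera images.
- computer: Small dark desktop computer, fixed, lying flat: 180 (its x) x 260 (its y) x 75 mm high. Origin: centre of its underside on the desk; z up. Two rails along y (x = +-73 to 79 mm, tops 75 mm above the desk, lips in to x = +-62 mm) carry the cover. The frame's seat is the dark deck, 64 mm above the desk. The open drive bay is at its -y end (y = -118 to -14 mm).
- cover_slide (a joint): How far the cover is slid open along the computer's +y, m: 0 = fully home over the bay (against the end stop), 0.085 = fully open. Sliding it towards the computer's -y closes it. Friction about 2.5 N; it stays where it is left.
- cover: Flat grey metal cover, 136 (x) x 164 (y) x 3 mm, axes as the computer's, cannot tilt. Origin: centre of its underside, 68 mm above the desk on its springs, 64 mm when flush. The springs push back with 3 N at first, 10 N when flush. Unless it is home and the fastener aligned, the stud's cross tab stops it on the deck after 0.5 mm.
- rib_grip (a point): In the middle of the upright pull rib on the cover, 9 mm above the cover's top face (80 mm above the desk while the cover is up). The rib is 60 mm long (along x), 10 mm thick (along y, the way to pinch it) and stands 14 mm above the top face; it lies 45 mm towards -y from the cover's centre and moves with the cover.
- wing_grip (a point): On the fastener's vertical axis, in the wing, 15 mm above the cover's top face (86 mm above the desk while the cover is up). The steel wing is a bar 34 mm long, 10 mm thick, its top 22 mm above that face, on a round 32 mm flange 5 mm high; a dark slot runs along its top. It lies 54 mm towards +y from the cover's centre. The point's own y axis runs along the wing.
- fastener (a joint): Turn of the wing fastener, rad, clockwise seen from above: 0 = wing and slot along the cover's y (a stop); 1.571 (a quarter turn) = slot along the cover's x, in line with the two dark index marks on either side of the head. There is no stop there: it turns on freely to 2.6. Friction about 0.06 N m; it stays where it is left.
- press_spot (a point): Point on the cover's flat top face, midway between rib and fastener (clear for 40 mm to either side along y): a good place to press. 71 mm above the desk while the cover is up, 67 mm when flush.
- teacup: Bystander: pale green cup, 72 mm across, 55 mm high, origin under its centre.
- tea_jug: Bystander: pale green jug with a handle, 76 mm across, 85 mm high, origin under its centre.
- screwdriver: Bystander: screwdriver 170 mm long lying on the desk, origin under its middle.

How it is judged (in metres and radians):
On the way, in this order (a step that is already met when the one before it is completed fails the run):
1. the cover is slid fully home over the bay (within 3 mm of the end stop) (value of joint cover_slide below 0.003 m), for 0.2 s.
2. with the cover home, the fastener is turned until its slot is in line with the index marks (within 10 degrees) (value of joint cover_slide below 0.003 m and value of joint fastener between 1.396 and 1.746 rad), for 0.2 s.
At the end, for the whole second after the job is handed in: The cover is home (within 3 mm of the stop), the fastener's slot is in line with the marks (within 10 degrees), and the cover is at rest, pressed down to within 1 mm of flush on the frame by the fingers, which still push on it with more than 4 N through the last second (all of step 2 and z of cover in the frame of computer below 0.065 m and contact force between the fingers and cover above 4 N and linear speed of cover below 0.01 m/s); the arm keeps its last pose, push and grip.
It fails at once if the cup is shifted more than 30 mm (distance of teacup from where it was at the start of the episode above 0.03 m).
It fails at once if the jug is shifted more than 30 mm (distance of tea_jug from where it was at the start of the episode above 0.03 m).
It fails at once if the screwdriver is shifted more than 30 mm (distance of screwdriver from where it was at the start of the episode above 0.03 m).
It also fails if it takes over 51 s, if anything falls off the work surface, if the arm or the gripper's body presses on something with over 40 N, if the wrist force passes 120 N, or if a joint passes its speed limit or range.

## Working session

There is one attempt and no reset: what is moved stays moved. The work goes in short steps, each a Python script; the robot and the scene stay as the last script left them, time stands still between calls to the robot, and variables do not carry over. Pictures are saved under pics/ and viewed, at most 10 in all, crops included, and the job is handed in when it is done.

```bash
mkdir -p pics; python3 - <<'E'
from rig import arm
import cv2,numpy as np
for n in("scene","side","wrist"):
    p=arm.snapshot(n);cv2.imwrite(f"pics/{n}0.png",p[:,:,::-1]);c=arm.get_calibration(n);print(n,np.round(c["intrinsics"],1).tolist(),np.round(c["cam_to_world"],3).tolist())
print(arm.grip_depth,arm.current_t(),arm.current_tool_rot())
E
```

```text
scene [[584.7, 0.0, 320.3], [0.0, 584.7, 227.9], [0.0, 0.0, 1.0]] [[0.31, 0.526, -0.792, 1.578], [0.951, -0.169, 0.259, -0.357], [0.002, -0.833, -0.553, 0.819], [0.0, 0.0, 0.0, 1.0]]
side [[480.2, 0.0, 316.2], [0.0, 480.2, 232.3], [0.0, 0.0, 1.0]] [[0.948, -0.206, 0.244, 0.31], [-0.319, -0.619, 0.718, -0.686], [0.004, -0.758, -0.652, 0.725], [0.0, 0.0, 0.0, 1.0]]
wrist [[431.1, 0.0, 315.4], [0.0, 431.1, 244.3], [0.0, 0.0, 1.0]] [[1.0, 0.001, -0.001, 0.625], [0.001, -0.961, -0.278, 0.079], [-0.001, 0.278, -0.961, 0.384], [0.0, 0.0, 0.0, 1.0]]
0.0188 0.15 [[-3.49442987e-05  9.99999505e-01 -9.94755357e-04]
 [ 9.99999995e-01  3.50381419e-05  9.43207766e-05]
 [ 9.43555842e-05 -9.94752056e-04 -9.99999501e-01]]
```

View pics/scene0.png

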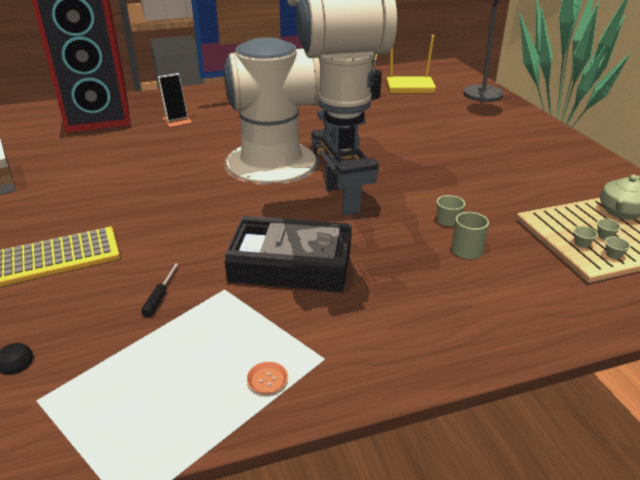

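View pics/wrist0.png

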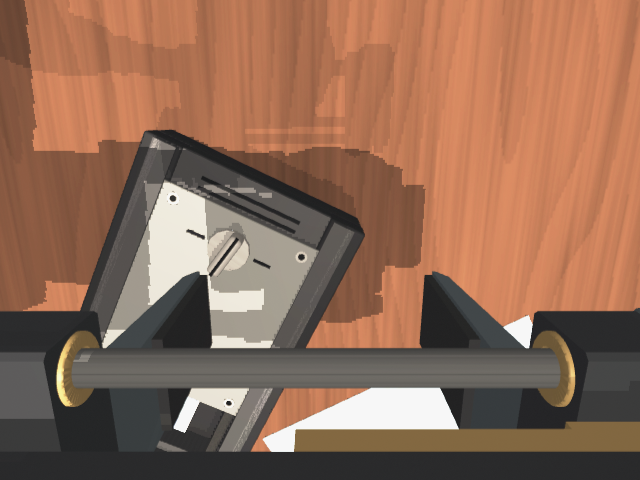

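```bash
python3 - <<'E'
from rig import arm
import cv2,numpy as np,pickle
a=np.radians(25);u=np.array([np.sin(a),np.cos(a),0]);p=np.array([u[1],-u[0],0])
R=np.c_[u,p,[0,0,-1]]
C=np.array([.515,-.10,0]);out=[]
for i,s in enumerate((.07,-.07)):
    arm.move_to(C-.015*u+s*p+[0,0,.36],R); arm.sleep(.3)
    c=arm.get_calibration("wrist");im=arm.snapshot("wrist");out.append((im,c))
    cv2.imwrite(f"pics/w{i+1}.png",im[:,:,::-1])
pickle.dump(out,open("v.pkl","wb"));print(arm.current_t(),arm.current_ee_pos(),arm.current_force())
E
```

```text
2.325 [ 0.4456081  -0.08423814  0.3597165 ] [-0.01913507  0.26660149 -0.14488988]
```

View pics/w1.png

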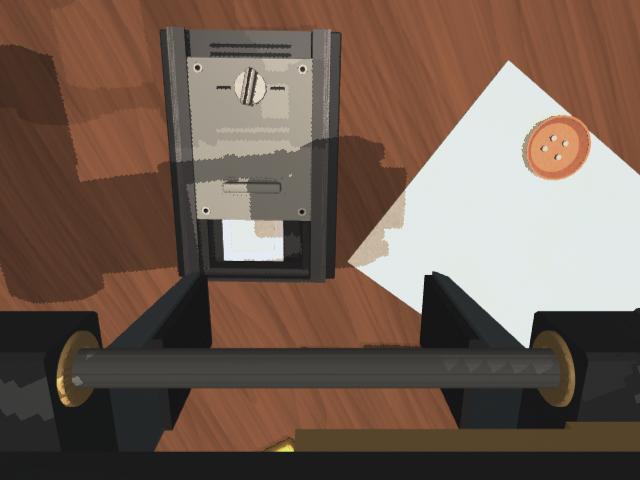

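View pics/w2.png

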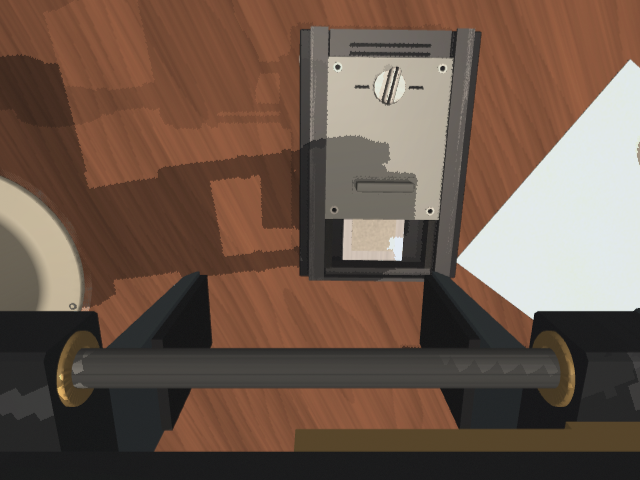

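View 1 shows the cover with screw holes at about (197,68), (302,69), (206,211), (302,212), the rib at (252,187) and the slot at (250,87). In view 2 the holes are at (338,67), (442,68), (334,210), (430,211), the rib is at (385,185) and the slot at (390,86). The wing leans slightly clockwise.

```bash
cat > h.py <<'E'
import cv2,numpy as np
def ray(c,px):
    K=c["intrinsics"];T=np.asarray(c["cam_to_world"]);d=T[:3,:3]@np.linalg.solve(K,[px[0],px[1],1.]);return T[:3,3],d/np.linalg.norm(d)
def plane(c,px,z):
    o,d=ray(c,px);return o+d*(z-o[2])/d[2]
def tri(vs):
    A=np.zeros((3,3));b=np.zeros(3);rs=[ray(*v) for v in vs]
    for o,d in rs: P=np.eye(3)-np.outer(d,d);A+=P;b+=P@o
    X=np.linalg.solve(A,b);return X,max(np.linalg.norm((np.eye(3)-np.outer(d,d))@(X-o)) for o,d in rs)
def dark(im,px,r=6):
    x,y=px;g=255.-cv2.cvtColor(im,cv2.COLOR_RGB2GRAY)[y-r:y+r+1,x-r:x+r+1];w=np.clip(g-g.min()-.5*np.ptp(g),0,None)
    yy,xx=np.mgrid[-r:r+1,-r:r+1];return np.array([x+(w*xx).sum()/w.sum(),y+(w*yy).sum()/w.sum()])
E
python3 - <<'E'
import pickle;from h import *
(i1,c1),(i2,c2)=pickle.load(open("v.pkl","rb"))
H1=[(197,68),(302,69),(206,211),(302,212)];H2=[(338,67),(442,68),(334,210),(430,211)]
X=[]
for a,b in zip(H1,H2):
    x,r=tri([(c1,dark(i1,a,4)),(c2,dark(i2,b,4))]);X.append(x);print(np.round(x,4),round(r,4))
X=np.array(X);y=(X[0]+X[1]-X[2]-X[3])/2;x=(X[1]+X[3]-X[0]-X[2])/2
print("ctr",X.mean(0),"len",np.linalg.norm(x),np.linalg.norm(y),"yaw(y axis from world y, cw)",np.degrees(np.arctan2(y[0],y[1])),np.degrees(np.arctan2(-x[1],x[0])))
o=np.hstack([cv2.resize(i[s],None,fx=4,fy=4,interpolation=cv2.INTER_NEAREST)[:480] for i,s in((i1,np.s_[50:200:,205:300]),(i2,np.s_[50:200,345:440]))])
o=np.hstack([np.vstack([cv2.resize(i[60:115,a:a+90],None,fx=4,fy=4,interpolation=0),cv2.resize(i[170:205,a:a+90],None,fx=4,fy=4,interpolation=0)]) for i,a in((i1,208),(i2,345))])
cv2.imwrite("pics/crop.png",o[:,:,::-1])
E
```

```text
[0.5196 0.0235 0.0715] 0.0001
[ 0.6134 -0.0216  0.0713] 0.0001
[ 0.4572 -0.1062  0.0713] 0.0001
[ 0.551  -0.1513  0.0711] 0.0
ctr [ 0.53528838 -0.06389999  0.07130332] len 0.10400876753310578 0.143977646449362 yaw(y axis from world y, cw) 25.6770913899576 25.68904406928958
```

View pics/crop.png

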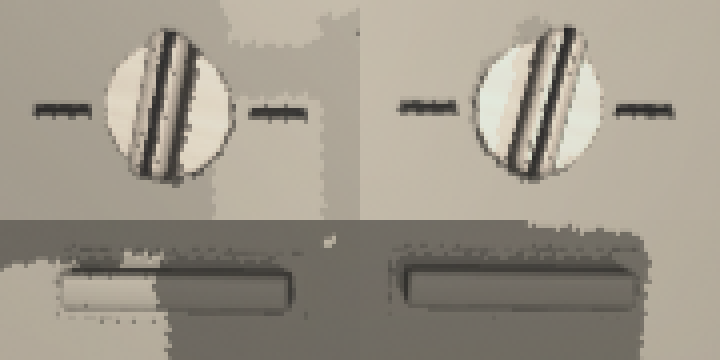

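The crop shows the slot at crop (168,35)–(147,172) in view 1 and (570,30)–(540,175) in view 2, so the wing leans about 10° clockwise. The rib's top face is centred at crop (176,290) and (523,289).

```bash
python3 - <<'E'
import pickle;from h import *
(i1,c1),(i2,c2)=pickle.load(open("v.pkl","rb"))
f=lambda x,y,a,b:(a+x/4-.4,b+y/4-.4)
S=[tri([(c1,f(*p,208,60)),(c2,f(q[0]-360,q[1],345,60))]) for p,q in(((168,35),(570,30)),((147,172),(540,175)))]
R=tri([(c1,f(176,70,208,170)),(c2,f(163,69,345,170))])
Y=np.radians(25.68);u=np.array([np.sin(Y),np.cos(Y)]);p=np.array([u[1],-u[0]])
C=np.array([.53529,-.0639])
for n,X in(("s1",S[0][0]),("s2",S[1][0]),("wing",(S[0][0]+S[1][0])/2),("rib",R[0])): print(n,X.round(4),"cover xy",round((X[:2]-C)@p,4),round((X[:2]-C)@u,4))
d=S[0][0]-S[1][0];print("len",np.linalg.norm(d),"cw from y",np.degrees(np.arctan2(d[:2]@p,d[:2]@u)),S[0][1],S[1][1],R[1])
E
```

```text
s1 [ 0.5684 -0.0027  0.0942] cover xy 0.0033 0.0695
s2 [ 0.5497 -0.0289  0.0967] cover xy -0.0022 0.0378
wing [ 0.5591 -0.0158  0.0954] cover xy 0.0006 0.0536
rib [ 0.5164 -0.1045  0.0833] cover xy 0.0006 -0.0447
len 0.03227692420620957 cw from y 9.853339755074172 0.0002901424140486373 0.0006039074565570854 0.00016320471963331452
```

```bash
cat >> h.py <<'E'
Y=np.radians(25.68);u=np.array([np.sin(Y),np.cos(Y),0]);p=np.array([u[1],-u[0],0])
def rot(deg): # tool y azimuth (world deg), pointing down
    a=np.radians(deg);y=np.array([np.cos(a),np.sin(a),0]);return np.c_[np.cross(y,[0,0,-1]),y,[0,0,-1]]
E
python3 - <<'E'
from h import *;from rig import arm
rib=np.array([.5164,-.1045,.085-.010]);
for az in(64.32,-115.68): print(az,arm.solve_ik(rib,rot(az)),arm.solve_ik(rib-.085*u,rot(az)))
for az in(-35.5,-115.7,144.5,64.3): print(az,arm.solve_ik(np.array([.5591,-.0158,.08])-.085*u,rot(az)))
az=-115.68
q=arm.solve_ik(rib,rot(az))
arm.grip(.05);arm.move_to(rib+[0,0,.06],rot(az));arm.move_l(rib,feed=.08)
print(arm.current_force(),arm.current_ee_pos());arm.grip(0)
print(arm.current_width(),arm.current_force(),arm.current_t())
E
```

```text
64.32 [-1.79353138e+01  3.11302554e+01  9.95016230e+01 -2.54444375e-14
  4.93681216e+01 -8.22553138e+01] [-2.73652532e+01  3.03137023e+01  1.01495594e+02 -2.54444375e-14
  4.81907039e+01 -9.16852532e+01]
-115.68 [-1.79353138e+01  3.11302554e+01  9.95016230e+01 -2.54444375e-14
  4.93681216e+01  9.77446862e+01] [-2.73652532e+01  3.03137023e+01  1.01495594e+02 -2.54444375e-14
  4.81907039e+01  8.83147468e+01]
-35.5 [-1.64856159e+01  3.08853420e+01  9.87769824e+01 -2.54444375e-14
  5.03376756e+01  1.90143841e+01]
-115.7 [-1.64856159e+01  3.08853420e+01  9.87769824e+01 -2.54444375e-14
  5.03376756e+01  9.92143841e+01]
144.5 [-1.64856159e+01  3.08853420e+01  9.87769824e+01 -2.54444375e-14
  5.03376756e+01 -1.60985616e+02]
64.3 [-1.64856159e+01  3.08853420e+01  9.87769824e+01 -2.54444375e-14
  5.03376756e+01 -8.07856159e+01]
[-0.70268437  0.35145005  0.11774143] [ 0.5167043  -0.10461011  0.07538043]
0.009666734182990954 [-0.75692654 -0.58498556  1.06458962] 6.1583
```

```bash
python3 - <<'E'
from h import *;from rig import arm
P=arm.current_ee_pos();R=rot(-115.68);s=0
for d in [.06]+list(np.arange(.066,.1,.003)):
    arm.move_l(P-d*u,R,feed=.06);arm.sleep(.1)
    F=arm.current_force();e=(P-arm.current_ee_pos())@u
    print(round(d,4),round(e,4),F.round(1),"along u",round(F@u,2),round(arm.current_t(),2))
    if F@u>9 : break
E
```

```text
0.06 0.0599 [-0.9 -2.5  1.5] along u -2.63 7.41
0.066 0.0648 [ 6.1 13.5 -1.2] along u 14.79 7.76
```

```bash
python3 - <<'E'
from h import *;from rig import arm;import pickle
P=arm.current_ee_pos()
arm.grip(.05);arm.move_l(P+[0,0,.08],feed=.2)
C=np.array([.53529,-.0639,0])-.065*u;out=[]
for s in(.05,-.05):
    arm.move_to(C+.0*u+s*p+[0,0,.28],rot(-25.68));arm.sleep(.25)
    c=arm.get_calibration("wrist");out.append((arm.snapshot("wrist"),c))
pickle.dump(out,open("v2.pkl","wb"))
cv2.imwrite("pics/home.png",np.hstack([np.ascontiguousarray(i[0:340,100:500]) for i,_ in out])[:,:,::-1]);print(arm.current_t(),arm.current_force())
E
```

```text
11.5417 [0.10631411 0.28096875 0.32502893]
```

View pics/home.png

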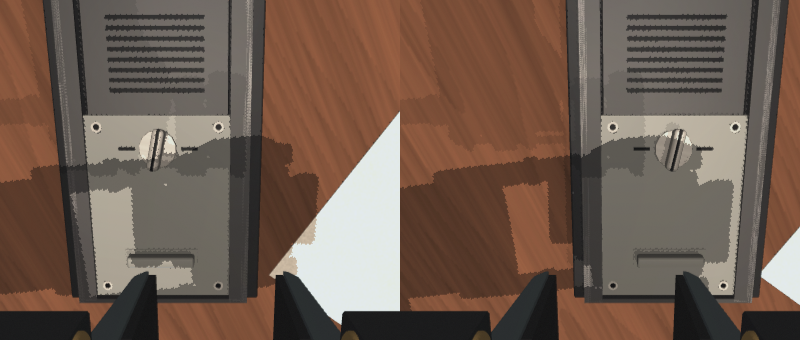

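The cover now reaches the bay's end wall. The holes are at full-frame (196,127), (318,127), (207,285), (318,285) in the first view and (313,127), (435,127), (313,285), (423,285) in the second.

```bash
python3 - <<'E'
import pickle;from h import *
(i1,c1),(i2,c2)=pickle.load(open("v2.pkl","rb"))
X=np.array([tri([(c1,dark(i1,a,4)),(c2,dark(i2,b,4))])[0] for a,b in zip([(196,127),(318,127),(207,285),(318,285)],[(313,127),(435,127),(313,285),(423,285)])])
C0=np.array([.53529,-.0639,.0713]);C=X.mean(0);y=(X[0]+X[1]-X[2]-X[3])/2
print(X.round(4),C,"moved u,p",(C-C0)@u,(C-C0)@p,np.degrees(np.arctan2(y[0],y[1])))
(j1,d1),(j2,d2)=pickle.load(open("v.pkl","rb"))
for c,px in((d1,(165,29)),(d1,(338,33)),(d2,(305,29)),(d2,(478,33)),): 
  e=plane(c,px,.075);print("end edge rel home cover centre u,p",((e-C)@u).round(4),((e-C)@p).round(4))
for c,px in((c1,(182,300)),(c1,(345,300)),(c2,(285,300)),(c2,(455,300))):
  e=plane(c,px,.075);print("-y edge",((e-C)@u).round(4),((e-C)@p).round(4))
E
```

```text
[[ 0.4918 -0.0344  0.0709]
 [ 0.5856 -0.0795  0.0712]
 [ 0.4294 -0.1642  0.0712]
 [ 0.5231 -0.2093  0.0712]] [ 0.50749202 -0.12184041  0.07112397] moved u,p -0.0642636396561831 5.583134116456459e-05 25.677956069004217
end edge rel home cover centre u,p 0.1695 -0.0797
end edge rel home cover centre u,p 0.1683 0.0864
end edge rel home cover centre u,p 0.1691 -0.0841
end edge rel home cover centre u,p 0.1676 0.0825
-y edge -0.0856 -0.0759
-y edge -0.0855 0.0777
-y edge -0.0855 -0.0779
-y edge -0.0854 0.0823
```

```bash
python3 - <<'E'
from h import *;from rig import arm;import pickle
C=np.array([.50749,-.12184,0]);W=C+.054*u+.0003*p+[0,0,.0795]
a0=-25.68-9.85
arm.move_to(W+[0,0,.05],rot(a0));arm.move_l(W,feed=.1);print(arm.current_force().round(2))
arm.grip(0);print(arm.current_width(),arm.current_force().round(2))
for k in np.linspace(0,1,6)[1:]:
    arm.move_to(W,rot(a0+k*(-115.68-a0)));print(arm.current_force().round(1),arm.current_torque().round(2),arm.current_width().round(4))
arm.sleep(.2);print(arm.current_tool_rot()[:2,1],np.degrees(np.arctan2(*arm.current_tool_rot()[1::-1,1])))
arm.grip(.04);arm.move_l(W+[0,0,.06],feed=.2)
out=[]
for s in(.05,-.05):
    arm.move_to(C+s*p+[0,0,.28],rot(-25.68));arm.sleep(.25)
    c=arm.get_calibration("wrist");out.append((arm.snapshot("wrist"),c))
pickle.dump(out,open("v3.pkl","wb"))
cv2.imwrite("pics/turn.png",np.hstack([cv2.resize(np.ascontiguousarray(i[110:310,x:x+150]),None,fx=2.6,fy=2.6,interpolation=0) for (i,_),x in zip(out,(185,300))])[:,:,::-1]);print(arm.current_t(),arm.current_force())
E
```

```text
[-0.15 -0.62  0.18]
0.009975276330066092 [-1.99  0.45  3.  ]Traceback (most recent call last):
  File "<stdin>", line 7, in <module>
AttributeError: 'float' object has no attribute 'round'
```

First step done; continuing from there.

```bash
python3 - <<'E'
from h import *;from rig import arm;import pickle
C=np.array([.50749,-.12184,0]);W=C+.054*u+.0003*p+[0,0,.0795]
a0=-25.68-9.85
for k in np.linspace(0,1,6)[2:]:
    arm.move_to(W,rot(a0+k*(-115.68-a0)));print(arm.current_force().round(1),arm.current_torque().round(2),round(arm.current_width(),4))
arm.sleep(.2);t=arm.current_tool_rot();print(np.degrees(np.arctan2(t[1,1],t[0,1])))
arm.grip(.04);arm.move_l(W+[0,0,.06],feed=.2)
out=[]
for s in(.05,-.05):
    arm.move_to(C+s*p+[0,0,.28],rot(-25.68));arm.sleep(.25)
    c=arm.get_calibration("wrist");out.append((arm.snapshot("wrist"),c))
pickle.dump(out,open("v3.pkl","wb"))
cv2.imwrite("pics/turn.png",np.hstack([cv2.resize(np.ascontiguousarray(i[110:310,x:x+150]),None,fx=2.6,fy=2.6,interpolation=0) for (i,_),x in zip(out,(185,300))])[:,:,::-1]);print(arm.current_t(),arm.current_force())
E
```

```text
[-3.2  1.5  3.8] [ 0.29  0.62 -0.12] 0.0098
[-2.9  1.4  3.2] [ 0.37  0.8  -0.04] 0.0097
[-4.   2.4  3.9] [ 0.48  0.85 -0.03] 0.0099
[-3.6  3.8  3.1] [ 0.7   0.79 -0.03] 0.0096
-115.40355700176502
19.425 [-0.50535059 -0.45351977  0.14699352]
```

View pics/turn.png

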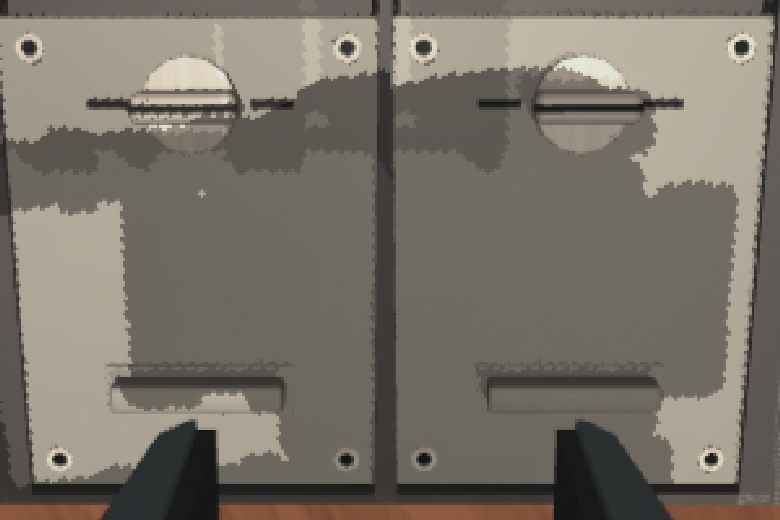

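The slot lies in line with both index marks in both views. The holes are at turn.png (29,47), (347,47), (60,459), (346,459) on the left and (423,47), (741,47), (424,459), (711,459) on the right. I'll confirm the cover is still home, then press.

```bash
python3 - <<'E'
from h import *;from rig import arm;import pickle
(i1,c1),(i2,c2)=pickle.load(open("v3.pkl","rb"))
g=lambda L,x0,o:[(round(x0+(x-o)/2.6-.3),round(110+y/2.6-.3)) for x,y in L]
A=g([(29,47),(347,47),(60,459),(346,459)],185,0);B=g([(423,47),(741,47),(424,459),(711,459)],300,390)
X=np.array([tri([(c1,dark(i1,a,4)),(c2,dark(i2,b,4))])[0] for a,b in zip(A,B)]);C=X.mean(0)
C2=np.array([.50749,-.12184,.0711]);d=(C-C2)@u;print(C,"shift u,p",d,(C-C2)@p)
assert abs(d)<.0015
arm.grip(0);P=C2*[1,1,0]+.0045*u;R=rot(-25.68)
arm.move_to(P+[0,0,.12],R);arm.move_l(P+[0,0,.078],feed=.08);arm.sleep(.2);F0=arm.current_force()[2]
for z in np.arange(.073,.05,-.001):
    arm.move_l(P+[0,0,z],R,feed=.03);arm.sleep(.1);F=arm.current_force()
    print(round(z,4),arm.current_ee_pos()[2].round(4),F.round(1))
    if F[2]-F0>24: break
arm.sleep(.3);print(arm.current_ee_pos(),arm.current_force(),arm.current_t(),P)
cv2.imwrite("pics/press.png",np.hstack([arm.snapshot("side")[150:400,100:500],arm.snapshot("scene")[150:400,120:520]])[:,:,::-1])
E
```

```text
[ 0.50749808 -0.12179062  0.07131136] shift u,p 4.800345324899058e-05 -1.4118296111229362e-05
0.073 0.073 [0.5 0.8 0.6]
0.072 0.072 [ 1.5 -0.5 -0.3]
0.071 0.0711 [-0.5 -1.   4.3]
0.07 0.0701 [ 0.5 -0.6  5.6]
0.069 0.0692 [-0.1  0.5  6.9]
0.068 0.0682 [-0.8  0.7  8.7]
0.067 0.0673 [-2.   1.5 10.8]
0.066 0.067 [-5.5  2.1 27.5]
[ 0.50967656 -0.11787246  0.06701538] [-5.28387727  1.72695955 26.50692268] 24.9 [ 0.50944005 -0.11778447  0.        ]
```

The cover is flush: the TCP is at 67.0 mm, the force rose from 4 N to 11 N along the springs and then to 26 N on the seat.

```bash
python3 -c "
from rig import arm
print(arm.sign_off())"
```

```text
the job is handed in; nothing more can be done
None
```

The cover is fully home, the fastener's slot is lined up with the index marks, and the fingers are holding the cover flush at about 26 N; the job was handed in at about 25 s, and no verdict was returned.

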